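# Find the leaking cap on the three-place pressure bath

## Robot

A 6-joint arm with a two-finger parallel gripper is mounted at the origin on the work surface. World frame = base frame: x ahead of the robot, y to its left, z up, the work surface at z = 0. Lengths are in m, angles in rad, forces in N, time in s.
With the tool pointing down it reaches from about 0.35 to 0.975 m from the base axis. Payload 4.9 kg.
Tool frame: the origin (TCP) lies on the centre line of the jaws, within the pads' length; the fingertips stand 22 mm ahead of it and the grasp point (between the pads) lies 3 mm ahead of it (manip.tcp_to_tips is the distance from the TCP to the fingertips, in m); z points along the fingers, x is the direction in which the jaws open and shut, and the axes are right-handed (so a half turn about z gives the same grasp; the last joint's range is limited). The gripper opens to 85 mm and grips with 20 to 120 N. Pads are 22 mm wide; open, the fingers measure 114 mm over their backs; the gripper's body (76 mm by 85 mm) begins 54 mm behind the grasp point. The pads swing forward as they close: fully open they stand 13 mm farther back than shut.
Start: joints at [-0.119, 0.053, 1.613, -0, 1.476, -0.119], TCP at [0.625, 0, 0.253] pointing down, gripper open.
Joint ranges: [-3.01, 3.01], [-1.01, 2.22], [0.06, 2.58], [-1.02, 4.17], [0.09, 2.62], [-3.14, 3.14]. Speed limits (rad/s): [2.57, 2.57, 3.14, 3.14, 3.14, 3.14].

## Interface

Orientations are given as a unit quaternion [w, x, y, z].
In Python, from plant import manip gives the robot as it stands.
- The arm moves only by the shell command python3 -m pendant 'ROWS'. ROWS is a JSON object of lists of equal length, an entry for each row: "linear": the shift along the tool's x, y, z in cm, a list of three; "rotation": the turn, a rotation vector about the tool's x, y, z in degrees, a list of three; "grip": the closure, from 0 (fully open) to 1 (shut). A call has exactly 10 rows; each row is the pose to reach, as a shift and turn from the pose commanded when the call began, along the tool's axes at that moment; what a row does not reach only later rows make up. A row lasts 1/12 s, in which the tool goes at most 41.7 mm and 7.16 degrees, less where a joint would pass 70% of its speed; a pose out of reach is approached as far as the arm can. A call with a gripper value outside its range is refused whole. The fingers move at their own pace and stop on an object; the grip force is fixed at half the most. Time passes only in rows, so rows that repeat a pose let the fingers close, or fill a call up. It gives the time, the measured TCP pose, the force and the opening at its end, in the units of the state.
- manip.state(): the state, without advancing time (a new reading comes with each control period).
- manip.grab_frame(name): name is "scene" or "side" or "wrist"; returns the picture (420x560x3 uint8, red, green, blue); there is no depth.
- manip.calibration(name): a dict with "fx", "fy", "cx", "cy" (pixels), "k1" (the pictures are not rectified: a ray, as slopes to the right and down, at radius r is drawn at 1 + k1 r^2 times it, then the intrinsics apply), "cam_to_world" (4x4, takes a point from camera to world coordinates). Camera axes: x right, y up, looking along -z (the intrinsics and any distortion apply to the point x, -y, -z); pixel columns grow to the right and rows downward; lengths in m; the calibration is good to about 2 mm. A picture is of the moment at which its call begins: read the wrist's pose just before it. calibration takes no time and is no camera call; for the wrist camera it gives the pose at the moment of the call.
- manip.job_done(): hands the job in, once; it reports no verdict.
The state is a dict: "time": time; "joint_pos": joint angles; "joint_vel": joint speeds; "joint_efforts": joint torques, N m; "tool_pos": TCP position; "tool_rot": TCP orientation; "contact_force": force on the tool from outside, world axes, zero at the start; "ft_torque": the same for the moment, N m; "gripper_width": opening from 0.0 (shut) to 1.0 (fully open).
Only numpy, scipy, OpenCV 4.12 (cv2) and the standard library are available. Lean on these libraries where they do the work, as an engineer would, in place of code of your own. Each camera call takes 0.05 s, during which the arm holds its last target. There are 200 camera calls.

## Task

One of the three caps of the pressure bath leaks because its bolt has worked loose. Pull the vent knob fully out to let off the pressure and push it fully home again, then tap the ball knobs of all three bolts, from left to right as the robot sees them, to find the loose one, the one that rocks. Lift the cap with the loose bolt at least 45 degrees open and finish while still holding it up there for the gasket to be inspected; leave the glassware around the bath where it stands.

Things in the scene. Friction and masses are not known exactly. Their poses are not given: they have to be found in the camera images.
- bath: Three-place pressure bath, fixed: white cabinet 190 x 380 mm, deck at 52 mm, three steel pots in a row. Origin at table height, 10 mm in front of the middle pot's axis; x points from its front (bolts) to its back (hinges), y along the row to the left, z up; yaw up to 0.3 rad. Pots at x = 10, y = 110 (left), 0, -110 mm (right), cap tops at 114 mm. Nothing in front of the ball knobs is above 114 mm.
- vent_knob (a point): Centre of the vent valve's black pull knob, a mushroom 28 mm across and 18 mm long on a 10 mm stem at the right-hand end of the bath; at (-20, -248, 80) mm in the bath's frame when home. It pulls out along the bath's -y. When home, 24 mm of bare stem lie between it and the brass valve body; nothing is beside, above or under it.
- vent (a joint): Slide of the vent valve, m: 0 fully home (closed), 0.035 fully out (open). A spring detent holds either end (about 6 N to start it); in between it slides with 1 to 2 N and stays where it is left.
- bolt_left: Bolt of the left cap with a black ball knob 26 mm in diameter; origin at the ball's centre, at (-50, 110, 144) mm in the bath's frame when shut, z along the bolt. Neck 16 mm wide; the lug's top is 30 mm below the origin. A tight bolt stands rigid; the loose one, pushed sideways at the ball, rocks up to 0.2 rad (about 6 mm, 2 N) and springs back. All look alike; which is loose varies.
- bolt_middle: Bolt of the middle cap with a black ball knob 26 mm in diameter; origin at the ball's centre, at (-50, 0, 144) mm in the bath's frame when shut, z along the bolt. Neck 16 mm wide; the lug's top is 30 mm below the origin. A tight bolt stands rigid; the loose one, pushed sideways at the ball, rocks up to 0.2 rad (about 6 mm, 2 N) and springs back. All look alike; which is loose varies.
- bolt_right: Bolt of the right cap with a black ball knob 26 mm in diameter; origin at the ball's centre, at (-50, -110, 144) mm in the bath's frame when shut, z along the bolt. Neck 16 mm wide; the lug's top is 30 mm below the origin. A tight bolt stands rigid; the loose one, pushed sideways at the ball, rocks up to 0.2 rad (about 6 mm, 2 N) and springs back. All look alike; which is loose varies.
- cap_left: Steel cap of the left pot, 96 mm in diameter, 8 mm thick, 0.3 to 0.45 kg with the bolt that its front lug (22 mm wide) carries. Origin at the centre of its upper face, 58 mm in front of its hinge axis. If its bolt is loose it lifts by the ball knob with 2 to 3 N; if not, it is held shut.
- hinge_left (a joint): Hinge of the left cap, rad: 0 shut, growing as its front rises, at most 1.2. Axis along the bath's y at x = 68 mm, 106 mm high; the ball's centre is 118 mm in front of it and 38 mm above it when shut. The cap falls shut when let go.
- cap_middle: Steel cap of the middle pot, 96 mm in diameter, 8 mm thick, 0.3 to 0.45 kg with the bolt that its front lug (22 mm wide) carries. Origin at the centre of its upper face, 58 mm in front of its hinge axis. If its bolt is loose it lifts by the ball knob with 2 to 3 N; if not, it is held shut.
- hinge_middle (a joint): Hinge of the middle cap, rad: 0 shut, growing as its front rises, at most 1.2. Axis along the bath's y at x = 68 mm, 106 mm high; the ball's centre is 118 mm in front of it and 38 mm above it when shut. The cap falls shut when let go.
- cap_right: Steel cap of the right pot, 96 mm in diameter, 8 mm thick, 0.3 to 0.45 kg with the bolt that its front lug (22 mm wide) carries. Origin at the centre of its upper face, 58 mm in front of its hinge axis. If its bolt is loose it lifts by the ball knob with 2 to 3 N; if not, it is held shut.
- hinge_right (a joint): Hinge of the right cap, rad: 0 shut, growing as its front rises, at most 1.2. Axis along the bath's y at x = 68 mm, 106 mm high; the ball's centre is 118 mm in front of it and 38 mm above it when shut. The cap falls shut when let go.
- beaker: Loose glass beaker, 68 mm across, 90 mm high, origin under its centre, to the left of the bath. To be left alone.
- jar: Loose closed glass jar, 70 mm across, 90 mm high, origin under its centre, behind the bath. To be left alone.
- petri_dish: Loose closed Petri dish, 92 mm across, 18 mm high, origin under its centre, in front of the bath. To be left alone.

How it is judged:
On the way, in this order (a step that is already met when the one before it is completed fails the run):
1. the vent knob is pulled fully out (value of joint vent above 0.031 m), for 0.1 s.
2. the vent knob is pushed fully home again (value of joint vent below 0.004 m), for 0.2 s.
3. the left bolt is tapped with the fingers, vent home and caps shut (contact force between the fingers and bolt_left above 0.7 N and value of joint vent below 0.004 m and value of joint each of hinge_left, hinge_middle, hinge_right below 0.05 rad), for 0.02 s.
4. the middle bolt is tapped with the fingers, vent home and caps shut (contact force between the fingers and bolt_middle above 0.7 N and value of joint vent below 0.004 m and value of joint each of hinge_left, hinge_middle, hinge_right below 0.05 rad), for 0.02 s.
5. the right bolt is tapped with the fingers, vent home and caps shut (contact force between the fingers and bolt_right above 0.7 N and value of joint vent below 0.004 m and value of joint each of hinge_left, hinge_middle, hinge_right below 0.05 rad), for 0.02 s.
At the end, for the whole second after the job is handed in: The vent knob is within 4 mm of home; the cap with the loose bolt stands at least 0.70 rad (40 degrees) open, steady (under 0.15 rad/s), with the fingers on the cap or its bolt (over 0.5 N); the two other caps are shut (under 0.05 rad) (value of joint vent below 0.004 m and ((value of joint hinge_left above 0.7 rad and velocity of joint hinge_left between -0.15 and 0.15 rad/s and contact force between the fingers and cap_left above 0.5 N and value of joint each of hinge_middle, hinge_right below 0.05 rad) or (value of joint hinge_middle above 0.7 rad and velocity of joint hinge_middle between -0.15 and 0.15 rad/s and contact force between the fingers and cap_middle above 0.5 N and value of joint each of hinge_left, hinge_right below 0.05 rad) or (value of joint hinge_right above 0.7 rad and velocity of joint hinge_right between -0.15 and 0.15 rad/s and contact force between the fingers and cap_right above 0.5 N and value of joint each of hinge_left, hinge_middle below 0.05 rad))); the arm keeps its last pose, push and grip.
It fails at once if the glassware around the bath is shifted by more than 30 mm or tipped ((distance of beaker from where it was at the start of the episode above 0.03 m or angle between beaker's own z axis and vertical above 0.4 rad) or (distance of jar from where it was at the start of the episode above 0.03 m or angle between jar's own z axis and vertical above 0.4 rad) or (distance of petri_dish from where it was at the start of the episode above 0.03 m or angle between petri_dish's own z axis and vertical above 0.4 rad)).
It also fails if it takes over 66 s, if anything falls off the work surface, if the arm or the gripper's body presses on something with over 40 N, if the wrist force passes 120 N, or if a joint passes its speed limit or range.

## Working session

There is one attempt and no reset: what is moved stays moved. The work goes in short steps, Python scripts to look and compute and a shell command to move; the robot and the scene stay as the last step left them, time stands still between calls to the robot, and variables do not carry over. Pictures are saved under pics/ and viewed, about 8 in all and at most 12, crops included, and the job is handed in when it is done.

```bash
ls; mkdir -p pics
python3 - <<'E'
from plant import manip
import cv2, numpy as np
print(manip.state(), manip.tcp_to_tips)
for n in ("scene","side"):
    cv2.imwrite(f"pics/{n}0.png", manip.grab_frame(n)[:,:,::-1]); c=manip.calibration(n); print(n,{k:(np.round(v,3).tolist()) for k,v in c.items()})
E
```

```text
pics
{'time': 0.0, 'joint_pos': array([-1.19003269e-01,  5.33654896e-02,  1.61429093e+00,  1.92070696e-05,
        1.47603477e+00, -1.18989797e-01]), 'joint_vel': array([-1.05492048e-03,  2.99585580e-04, -5.71096595e-05, -7.28850188e-04,
        1.95817996e-04, -3.67605648e-04]), 'joint_efforts': array([ 2.70554956e-04, -3.93670499e+01, -3.70175600e+01, -1.62778279e-04,
        6.93513779e-03, -6.06393527e-06]), 'tool_pos': array([6.24414982e-01, 7.32815083e-05, 2.52059476e-01]), 'tool_rot': array([-1.34056354e-04,  9.99999449e-01, -7.65455658e-06, -1.04071028e-03]), 'contact_force': array([-0.28314185, -1.40853796,  1.20735347]), 'ft_torque': array([ 0.04453376,  0.0050918 , -0.03713205]), 'gripper_width': 1.002440651504224} 0.022
scene {'fx': 415.933, 'fy': 415.933, 'cx': 284.099, 'cy': 213.289, 'k1': -0.113, 'cam_to_world': [[-0.413, -0.735, 0.538, 1.054], [0.911, -0.331, 0.247, 0.284], [-0.003, 0.592, 0.806, 0.818], [0.0, 0.0, 0.0, 1.0]]}
side {'fx': 542.806, 'fy': 542.806, 'cx': 277.954, 'cy': 212.115, 'k1': -0.145, 'cam_to_world': [[0.813, 0.302, -0.498, -0.052], [-0.582, 0.418, -0.697, -0.822], [-0.002, 0.857, 0.516, 0.772], [0.0, 0.0, 0.0, 1.0]]}
```

View pics/scene0.png

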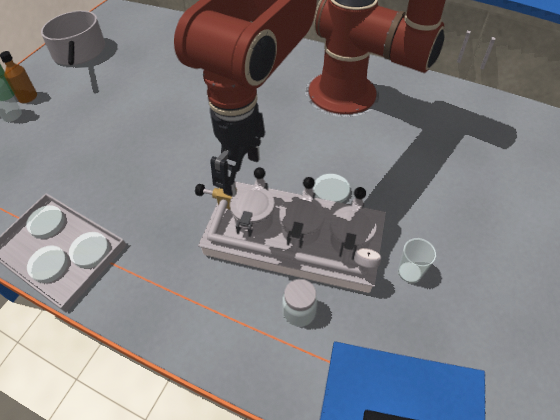

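View pics/side0.png

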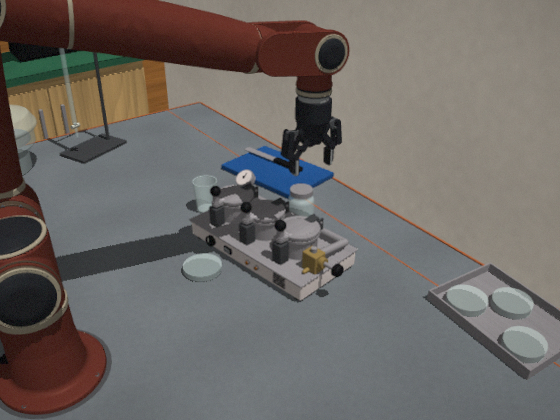

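The scene view shows the balls at about (260,173), (308,183) and (360,193) for right, middle and left, with the vent knob at (200,190). In the side view the left, middle and right balls are at (216,190), (246,207) and (281,226), and the knob is at (337,270). Next I refine these centres and triangulate.

```bash
cat > h.py <<'E'
import cv2, numpy as np
from plant import manip
def ray(c,px):
    K=np.array([[c["fx"],0,c["cx"]],[0,c["fy"],c["cy"]],[0,0,1]])
    u=cv2.undistortPoints(np.array([[px]],float),K,np.array([c["k1"],0,0,0.]))[0,0]
    M=np.array(c["cam_to_world"]); d=M[:3,:3]@np.array([u[0],-u[1],-1]); return M[:3,3],d/np.linalg.norm(d)
def tri(r):
    A=sum(np.eye(3)-np.outer(d,d) for o,d in r); b=sum((np.eye(3)-np.outer(d,d))@o for o,d in r)
    p=np.linalg.solve(A,b); return p,[np.linalg.norm(np.cross(p-o,d)) for o,d in r]
def blob(img,px,R=13,t=60,k=5):
    x,y=px; w=img[y-R:y+R+1,x-R:x+R+1].max(2)<t
    w=cv2.morphologyEx(w.astype(np.uint8),cv2.MORPH_OPEN,cv2.getStructuringElement(cv2.MORPH_ELLIPSE,(k,k)))
    n,l,s,c=cv2.connectedComponentsWithStats(w)
    if n<2: return px,None
    i=1+np.argmin([np.hypot(*(c[j]-R)) for j in range(1,n)])
    return (c[i][0]+x-R,c[i][1]+y-R),s[i].tolist()
E
python3 - <<'E'
from h import *
S={"scene":dict(l=(360,193),m=(308,183),r=(260,173),v=(200,190)),"side":dict(l=(216,190),m=(246,207),r=(281,226),v=(337,270))}
im={n:cv2.imread(f"pics/{n}0.png") for n in S}; P={}
for k in "lmrv":
    R=[]
    for n in S:
        c,s=blob(im[n],S[n][k]); print(k,n,np.round(c,1),s); R.append(ray(manip.calibration(n),c))
    P[k],e=tri(R); print(k,P[k].round(4),np.round(e,4))
# fit bath pose (xy,yaw) 
B=dict(l=(-50,110),m=(-50,0),r=(-50,-110),v=(-20,-248))
a=np.array([B[k] for k in B])/1e3; b=np.array([P[k][:2] for k in B])
a0=a-a.mean(0);b0=b-b.mean(0); th=np.arctan2((a0[:,0]*b0[:,1]-a0[:,1]*b0[:,0]).sum(),(a0*b0).sum())
Rm=np.array([[np.cos(th),-np.sin(th)],[np.sin(th),np.cos(th)]]);t=b.mean(0)-Rm@a.mean(0)
print("yaw",th,"t",t,"res",(b-a@Rm.T-t).round(4).tolist())
E
```

```text
l scene [359.7 192.6] [7, 7, 12, 12, 108]
l side [215.4 190.9] [8, 9, 10, 11, 85]
l [0.49   0.1984 0.1431] [0.0011 0.0011]
m scene [308.5 182.5] [9, 7, 10, 12, 97]
m side [245.9 207.1] [8, 8, 11, 12, 102]
m [0.5081 0.09   0.143 ] [0.0008 0.0008]
r scene [259.1 172.9] [7, 8, 11, 11, 93]
r side [279.7 225.1] [7, 7, 11, 12, 104]
r [ 0.5262 -0.0181  0.143 ] [0.0001 0.0001]
v scene [199.1 189.5] [8, 7, 9, 12, 83]
v side [337.  270.2] [8, 7, 11, 13, 111]
v [ 0.579  -0.1509  0.0792] [0.0002 0.0002]
yaw 0.16586331535952265 t [0.55749388 0.09803769] res [[-0.0, 0.0002], [-0.0001, 0.0002], [-0.0002, 0.0006], [0.0003, -0.001]]
```

The fit is consistent to 1 mm: yaw is 0.166 rad and the origin is (0.5575, 0.098). Next I move above the vent knob, turned by the yaw.

```bash
python3 -m pendant '{"linear":[[-1.5,4,0],[-3,8,0],[-4.55,12,0],[-4.55,15,0],[-4.55,15,0],[-4.55,15,3],[-4.55,15,6],[-4.55,15,9],[-4.55,15,11],[-4.55,15,11]],"rotation":[[0,0,-3],[0,0,-6],[0,0,-9.5],[0,0,-9.5],[0,0,-9.5],[0,0,-9.5],[0,0,-9.5],[0,0,-9.5],[0,0,-9.5],[0,0,-9.5]],"grip":[0,0,0,0,0,0,0,0,0,0]}'
python3 - <<'E'
from h import *
s=manip.state(); print(s["tool_pos"],s["tool_rot"])
cv2.imwrite("pics/w1.png",manip.grab_frame("wrist")[:,:,::-1])
E
```

```text
time: 0.93
tool_pos: [0.5758, -0.1481, 0.1366]
tool_rot: [-0.003, 0.997, 0.083, -0.005]
contact_force: [-0.4, 0.2, -1.2]
gripper_width: 0.998
[ 0.57581261 -0.14807031  0.13664146] [-0.00266895  0.99654703  0.08283099 -0.005091  ]
```

View pics/w1.png

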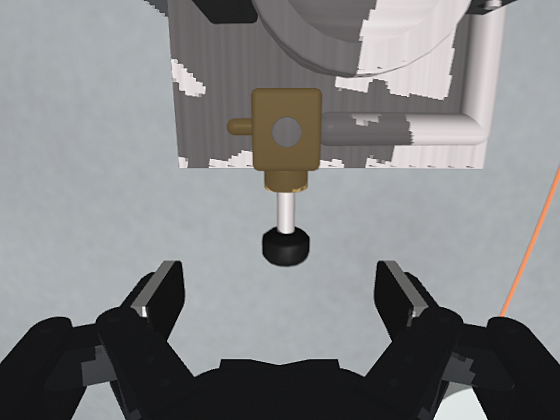

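The wrist view shows the knob at about (286,247), midway between the jaws, with the stem and brass body above it in the image. I cast its ray onto z = 0.08 as a check.

Run:
```python
from h import *
im=cv2.imread("pics/w1.png"); c,s=blob(im,(286,247),32); print(c,s)
o,d=ray(manip.calibration("wrist"),c); p=o+d*(0.083-o[2])/d[2]; print(p, o)
s=manip.state();print(s["tool_pos"],s["contact_force"])
from scipy.spatial.transform import Rotation as R
q=s["tool_rot"];r=R.from_quat([q[1],q[2],q[3],q[0]]);print(r.as_matrix().round(3)); K=np.array([0.5787,-0.1499,0.08])
print("knob in tool cm",r.inv().apply(K-s["tool_pos"])*100, r.inv().apply(p-s["tool_pos"])*100)
```

```text
(np.float64(285.384236453202), np.float64(247.01266713581987)) [9, 13, 46, 38, 1421]
[ 0.5807935  -0.15508051  0.083     ] [ 0.56502805 -0.07696751  0.26094662]
[ 0.57740782 -0.14871094  0.13977887] [ 1.25177832 -0.0573861   0.20911413]
[[ 0.986  0.165 -0.007]
 [ 0.165 -0.986  0.003]
 [-0.006 -0.004 -1.   ]]
knob in tool cm [0.14361349 0.16142523 5.97656146] [0.26267461 0.70579787 5.6737637 ]
```

```bash
python3 -m pendant '{"linear":[[0.2,0.3,1.5],[0.2,0.3,3],[0.2,0.3,4.5],[0.2,0.3,5.7],[0.2,0.3,5.7],[0.2,0.3,5.7],[0.2,0.3,5.7],[0.2,0.3,5.7],[0.2,0.3,5.7],[0.2,0.3,5.7]],"rotation":[[0,0,0],[0,0,0],[0,0,0],[0,0,0],[0,0,0],[0,0,0],[0,0,0],[0,0,0],[0,0,0],[0,0,0]],"grip":[0,0,0,0,0.8,1,1,1,1,1]}'
python3 - <<'E'
from h import *
cv2.imwrite("pics/w2.png",manip.grab_frame("wrist")[:,:,::-1])
s=manip.state();print(s["tool_pos"],s["contact_force"],s["gripper_width"])
E
```

```text
time: 1.82
tool_pos: [0.5799, -0.1535, 0.088]
tool_rot: [0.0, 0.997, 0.083, -0.004]
contact_force: [-13.0, -0.6, 11.3]
gripper_width: 0.298
[ 0.57989969 -0.15350737  0.08808329] [-12.54946067  -0.50446153  11.61520261] 0.2961220271785392
```

View pics/w2.png

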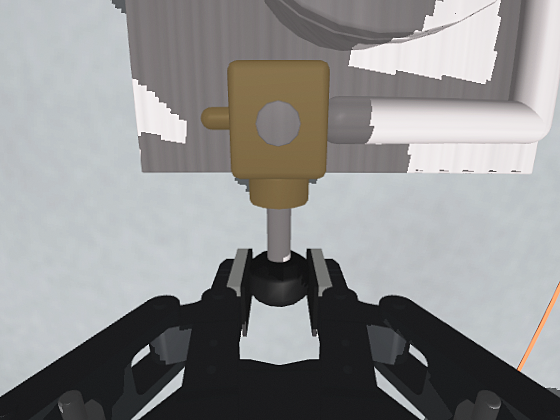

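The wrist view shows the knob held between both pads at about (278,278), with the stem free behind it. Now I pull it out.

```bash
python3 -m pendant '{"linear":[[-0.1,0.4,0],[-0.1,0.8,0],[-0.1,1.2,0],[-0.1,1.6,0],[-0.1,2.0,0],[-0.1,2.4,0],[-0.1,2.8,0],[-0.1,3.2,0],[-0.1,3.6,0],[-0.1,3.8,0]],"rotation":[[0,0,0],[0,0,0],[0,0,0],[0,0,0],[0,0,0],[0,0,0],[0,0,0],[0,0,0],[0,0,0],[0,0,0]],"grip":[1,1,1,1,1,1,1,1,1,1]}'
python3 - <<'E'
from h import *
s=manip.state();print(s["tool_pos"],s["contact_force"],s["gripper_width"])
p=s["tool_pos"]-np.array([0.57989969,-0.15350737,0.08808329]);th=.1659;print("out mm",(p[0]*np.sin(th)-p[1]*np.cos(th))*1e3)
E
```

```text
time: 2.7
tool_pos: [0.5856, -0.1883, 0.088]
tool_rot: [-0.003, 0.997, 0.083, -0.003]
contact_force: [-12.0, 14.9, 14.1]
gripper_width: 0.293
[ 0.58564792 -0.18826935  0.0880338 ] [-11.96785394  14.8957286   14.14813848] 0.2927238379959874
out mm 35.233962481988605
```

Run:
```python
from h import *
cv2.imwrite("pics/w3.png",cv2.resize(manip.grab_frame("wrist")[:,:,::-1],(420,315)))
manip.grab_frame("wrist")
s=manip.state();print(s["tool_pos"],s["contact_force"],s["gripper_width"])
```

```text
[ 0.5856555  -0.188179    0.08804106] [-11.48850655   9.27255142  12.2466794 ] 0.29725797766352363
```

View pics/w3.png

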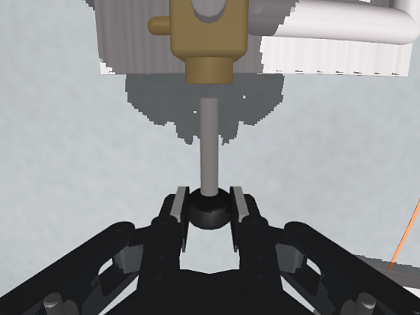

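The view shows a long bare stem, from (209,95) to (209,190) in this reduced picture, and the knob has not slipped, so it is fully out. Now I push it home with a little overtravel.

```bash
python3 -m pendant '{"linear":[[0,-0.5,0],[0,-1,0],[0,-1.5,0],[0,-2,0],[0,-2.5,0],[0,-3,0],[0,-3.5,0],[0,-3.9,0],[0,-4.1,0],[0,-4.1,0]],"rotation":[[0,0,0],[0,0,0],[0,0,0],[0,0,0],[0,0,0],[0,0,0],[0,0,0],[0,0,0],[0,0,0],[0,0,0]],"grip":[1,1,1,1,1,1,1,1,1,1]}'
python3 - <<'E'
from h import *
manip.grab_frame("wrist")
s=manip.state();print(s["tool_pos"],s["contact_force"],s["gripper_width"])
p=s["tool_pos"]-np.array([0.57989969,-0.15350737,0.08808329]);th=.1659;print("out mm",(p[0]*np.sin(th)-p[1]*np.cos(th))*1e3)
E
```

```text
time: 3.63
tool_pos: [0.5798, -0.1533, 0.0882]
tool_rot: [0.004, 0.997, 0.083, -0.001]
contact_force: [-5.8, -9.7, 4.6]
gripper_width: 0.3
[ 0.57977497 -0.1532915   0.08819907] [ -5.90803486 -10.29668334   4.6233937 ] 0.2974482564718028
out mm -0.23349778127147414
```

The knob is home, pushed there with about 10 N. Next I release it, rise, and turn so the jaws open along the row.

```bash
python3 -m pendant '{"linear":[[0,0.2,0],[0,0.2,0],[0,0.2,0],[0,0.2,0],[0,0.2,-2],[0,0.2,-5],[0,0.2,-8],[0,0.2,-11],[0,0.2,-14],[0,0.2,-16]],"rotation":[[0,0,0],[0,0,0],[0,0,0],[0,0,0],[0,0,0],[0,0,0],[0,0,0],[0,0,0],[0,0,0],[0,0,0]],"grip":[0,0,0,0,0,0,0,0,0,0]}'
python3 -m pendant '{"linear":[[0,0,0],[-1,-4,0],[-3,-7,0],[-5,-11,0],[-7,-15,0],[-8,-18,0],[-8,-21,0],[-8,-25,0],[-8,-29,0],[-8,-33,0]],"rotation":[[0,0,-7],[0,0,-14],[0,0,-21],[0,0,-28],[0,0,-35],[0,0,-42],[0,0,-49],[0,0,-56],[0,0,-63],[0,0,-70]],"grip":[0,0,0.5,1,1,1,1,1,1,1]}'
python3 - <<'E'
from h import *
cv2.imwrite("pics/side4.png",manip.grab_frame("side")[:,:,::-1])
cv2.imwrite("pics/scene4.png",manip.grab_frame("scene")[:,:,::-1])
R=[ray(manip.calibration(n),blob(cv2.imread(f"pics/{n}4.png"),p)[0]) for n,p in (("scene",(200,190)),("side",(337,270)))]
print("vent",tri(R), "home was .579 -.1509 .0792")
from scipy.spatial.transform import Rotation as Ro
s=manip.state();q=s["tool_rot"];r=Ro.from_quat([q[1],q[2],q[3],q[0]]);print(s["tool_pos"],s["joint_pos"],r.as_matrix().round(3).tolist())
print("to goal, tool cm",r.inv().apply(np.array([.4407,.190,.2])-s["tool_pos"])*100, s["contact_force"])
E
```

```text
time: 4.52
tool_pos: [0.5818, -0.1517, 0.2502]
tool_rot: [0.001, 0.997, 0.083, 0.002]
contact_force: [1.0, 0.3, 0.5]
gripper_width: 1.001
time: 5.35
tool_pos: [0.4466, 0.1624, 0.2467]
tool_rot: [0.0, 0.767, 0.642, 0.001]
contact_force: [1.3, -0.8, 0.2]
gripper_width: 0.002
vent (array([ 0.57904319, -0.15086576,  0.07919825]), [np.float64(0.0001984859521530675), np.float64(0.00019848595215301557)]) home was .579 -.1509 .0792
[0.44589183 0.16521466 0.24649628] [ 0.19704348 -0.31446381  1.95753899  0.00204449  1.4981303  -1.20040358] [[0.173, 0.985, -0.0], [0.985, -0.173, 0.002], [0.002, -0.0, -1.0]]
to goal, tool cm [ 2.34220296 -0.93749749  4.65477169] [-0.46230286  0.50798832 -0.0876984 ]
```

The triangulated vent knob is back at its home position. Now I finish the turn and go down in front of the left ball.

```bash
python3 -m pendant '{"linear":[[1,-0.5,0],[2.3,-0.9,0],[2.3,-0.9,0],[2.3,-0.9,2],[2.3,-0.9,4],[2.3,-0.9,6],[2.3,-0.9,8],[2.3,-0.9,9.2],[2.3,-0.9,9.2],[2.3,-0.9,9.2]],"rotation":[[0,0,-7],[0,0,-14],[0,0,-19.5],[0,0,-19.5],[0,0,-19.5],[0,0,-19.5],[0,0,-19.5],[0,0,-19.5],[0,0,-19.5],[0,0,-19.5]],"grip":[1,1,1,1,1,1,1,1,1,1]}'
cat > b.py <<'E'
from h import *
from scipy.spatial.transform import Rotation as Ro
th=.1659; Rb=Ro.from_euler("z",th); t=np.array([.5575,.098,0])
def rep():
    s=manip.state();q=s["tool_rot"];r=Ro.from_quat([q[1],q[2],q[3],q[0]])
    print("t %.2f bath mm"%s["time"],(Rb.inv().apply(s["tool_pos"]-t)*1e3).round(1),"F bath",Rb.inv().apply(s["contact_force"]).round(2),"w",round(s["gripper_width"],3))
    print((Rb.inv()*r).as_matrix().round(3).tolist())
    return s,r
if __name__=="__main__": rep()
E
python3 b.py
```

```text
time: 6.28
tool_pos: [0.4426, 0.1844, 0.154]
tool_rot: [-0.0, 0.65, 0.76, -0.0]
contact_force: [1.5, -0.3, -0.2]
gripper_width: -0.002
t 6.28 bath mm [-99.  104.2 154. ] F bath [ 1.45 -0.57 -0.19] w -0.002
[[0.009, 1.0, -0.001], [1.0, -0.009, -0.0], [-0.0, -0.001, -1.0]]
```

```bash
python3 -m pendant '{"linear":[[0.6,0.5,0],[0.6,1,0],[0.6,1.5,0],[0.6,2.0,0],[0.6,2.2,0],[0.6,2.4,0],[0.6,2.6,0],[0.6,2.8,0],[0.6,2.8,0],[0.6,2.8,0]],"rotation":[[0,0,0],[0,0,0],[0,0,0],[0,0,0],[0,0,0],[0,0,0],[0,0,0],[0,0,0],[0,0,0],[0,0,0]],"grip":[1,1,1,1,1,1,1,1,1,1]}'
python3 b.py
```

```text
time: 7.12
tool_pos: [0.4679, 0.1948, 0.1543]
tool_rot: [-0.002, 0.649, 0.76, -0.002]
contact_force: [-7.6, -1.8, 6.0]
gripper_width: -0.002
t 7.12 bath mm [-72.4 110.2 154.3] F bath [-7.79 -0.5   6.02] w -0.002
[[0.009, 1.0, -0.005], [1.0, -0.009, -0.0], [-0.0, -0.005, -1.0]]
```

```bash
python3 -m pendant '{"linear":[[0,0.1,0],[0,0.2,0],[0,0.3,0],[0,0.3,0],[0,0.3,0],[0,0.3,0],[0,0.3,0],[0,0.3,0],[0,0.3,0],[0,0.3,0]],"rotation":[[0,0,0],[0,0,0],[0,0,0],[0,0,0],[0,0,0],[0,0,0],[0,0,0],[0,0,0],[0,0,0],[0,0,0]],"grip":[1,1,1,1,1,1,1,1,1,1]}'
python3 b.py
```

```text
time: 7.95
tool_pos: [0.4691, 0.195, 0.1544]
tool_rot: [-0.003, 0.649, 0.761, -0.004]
contact_force: [-15.7, -2.7, 11.7]
gripper_width: -0.0
t 7.95 bath mm [-71.2 110.3 154.4] F bath [-15.98  -0.08  11.72] w -0.0
[[0.008, 1.0, -0.011], [1.0, -0.008, -0.0], [-0.001, -0.011, -1.0]]
```

The left bolt looks rigid: 3 mm more command raised the force by 8 N for 1.2 mm of motion. On to the middle one.

```bash
python3 -m pendant '{"linear":[[0,-1.5,0],[0,-3.2,0],[-2,-3.2,0],[-5,-3.2,0],[-8,-3.2,0],[-11,-3.2,0],[-11,-3.2,0],[-11,-3.2,0],[-11,-3.2,0],[-11,-3.2,0]],"rotation":[[0,0,0],[0,0,0],[0,0,0],[0,0,0],[0,0,0],[0,0,0],[0,0,0],[0,0,0],[0,0,0],[0,0,0]],"grip":[1,1,1,1,1,1,1,1,1,1]}'
python3 b.py
python3 -m pendant '{"linear":[[0,0.5,0],[0,1,0],[0,1.5,0],[0,2.0,0],[0,2.2,0],[0,2.4,0],[0,2.6,0],[0,2.8,0],[0,2.8,0],[0,2.8,0]],"rotation":[[0,0,0],[0,0,0],[0,0,0],[0,0,0],[0,0,0],[0,0,0],[0,0,0],[0,0,0],[0,0,0],[0,0,0]],"grip":[1,1,1,1,1,1,1,1,1,1]}'
python3 b.py
```

```text
time: 8.78
tool_pos: [0.4579, 0.0826, 0.1542]
tool_rot: [-0.0, 0.649, 0.761, 0.0]
contact_force: [0.3, 1.3, 0.9]
gripper_width: 0.0
t 8.78 bath mm [-100.8    1.3  154.2] F bath [0.55 1.24 0.95] w 0.0
[[0.008, 1.0, -0.0], [1.0, -0.008, 0.0], [0.0, -0.0, -1.0]]
time: 9.62
tool_pos: [0.4854, 0.0862, 0.1542]
tool_rot: [-0.0, 0.649, 0.76, -0.0]
contact_force: [-2.8, -0.5, 2.3]
gripper_width: -0.002
t 9.62 bath mm [-73.1   0.2 154.2] F bath [-2.88 -0.07  2.26] w -0.002
[[0.009, 1.0, -0.001], [1.0, -0.009, 0.0], [0.0, -0.001, -1.0]]
```

```bash
python3 -m pendant '{"linear":[[0,0.1,0],[0,0.2,0],[0,0.3,0],[0,0.4,0],[0,0.4,0],[0,0.4,0],[0,0.4,0],[0,0.4,0],[0,0.4,0],[0,0.4,0]],"rotation":[[0,0,0],[0,0,0],[0,0,0],[0,0,0],[0,0,0],[0,0,0],[0,0,0],[0,0,0],[0,0,0],[0,0,0]],"grip":[1,1,1,1,1,1,1,1,1,1]}'
python3 b.py
```

```text
time: 10.45
tool_pos: [0.4871, 0.0864, 0.1543]
tool_rot: [-0.003, 0.649, 0.76, -0.003]
contact_force: [-13.3, -1.7, 8.8]
gripper_width: -0.004
t 10.45 bath mm [-71.4   0.2 154.3] F bath [-13.38   0.56   8.82] w -0.004
[[0.009, 1.0, -0.008], [1.0, -0.009, -0.0], [-0.0, -0.008, -1.0]]
```

The middle bolt is rigid too, with the same stop at x ≈ -71.4. Now the right one.

```bash
python3 -m pendant '{"linear":[[0,-1.5,0],[0,-3.2,0],[-2,-3.2,0],[-5,-3.2,0],[-8,-3.2,0],[-11,-3.2,0],[-11,-3.2,0],[-11,-3.2,0],[-11,-3.2,0],[-11,-3.2,0]],"rotation":[[0,0,0],[0,0,0],[0,0,0],[0,0,0],[0,0,0],[0,0,0],[0,0,0],[0,0,0],[0,0,0],[0,0,0]],"grip":[1,1,1,1,1,1,1,1,1,1]}'
python3 b.py
python3 -m pendant '{"linear":[[0,0.5,0],[0,1,0],[0,1.5,0],[0,2.0,0],[0,2.2,0],[0,2.4,0],[0,2.6,0],[0,2.8,0],[0,3.1,0],[0,3.1,0]],"rotation":[[0,0,0],[0,0,0],[0,0,0],[0,0,0],[0,0,0],[0,0,0],[0,0,0],[0,0,0],[0,0,0],[0,0,0]],"grip":[1,1,1,1,1,1,1,1,1,1]}'
python3 b.py
```

```text
time: 11.28
tool_pos: [0.4752, -0.026, 0.1542]
tool_rot: [-0.0, 0.649, 0.761, 0.0]
contact_force: [-0.8, 0.1, -0.1]
gripper_width: 0.001
t 11.28 bath mm [-101.7 -108.7  154.2] F bath [-0.76  0.24 -0.11] w 0.001
[[0.008, 1.0, 0.0], [1.0, -0.008, 0.0], [0.0, 0.0, -1.0]]
time: 12.12
tool_pos: [0.5061, -0.022, 0.1543]
tool_rot: [-0.0, 0.649, 0.76, -0.0]
contact_force: [0.3, -0.6, 0.1]
gripper_width: 0.003
t 12.12 bath mm [ -70.5 -109.8  154.3] F bath [ 0.17 -0.59  0.1 ] w 0.003
[[0.009, 1.0, -0.0], [1.0, -0.009, 0.0], [0.0, -0.0, -1.0]]
```

```bash
python3 -m pendant '{"linear":[[0,0.1,0],[0,0.2,0],[0,0.3,0],[0,0.4,0],[0,0.4,0],[0,0.4,0],[0,0.4,0],[0,0.4,0],[0,0.4,0],[0,0.4,0]],"rotation":[[0,0,0],[0,0,0],[0,0,0],[0,0,0],[0,0,0],[0,0,0],[0,0,0],[0,0,0],[0,0,0],[0,0,0]],"grip":[1,1,1,1,1,1,1,1,1,1]}'
python3 - <<'E'
from b import *
rep()
for i in range(4): manip.grab_frame("side") ; print(Rb.inv().apply(manip.state()["contact_force"]).round(2))
cv2.imwrite("pics/side5.png",cv2.resize(manip.grab_frame("side")[150:290,170:370,::-1],(800,560),interpolation=cv2.INTER_CUBIC))
E
```

```text
time: 12.95
tool_pos: [0.5098, -0.0213, 0.1543]
tool_rot: [-0.0, 0.649, 0.76, -0.0]
contact_force: [-2.8, -0.3, 2.8]
gripper_width: 0.004
t 12.95 bath mm [ -66.8 -109.8  154.3] F bath [-2.8   0.13  2.77] w 0.004
[[0.009, 1.0, -0.0], [1.0, -0.009, -0.0], [-0.0, -0.0, -1.0]]
[-3.11 -0.5   1.88]
[-1.96  0.52  2.49]
[-3.04  0.87  2.09]
[-3.78 -0.46  2.81]
```

View pics/side5.png

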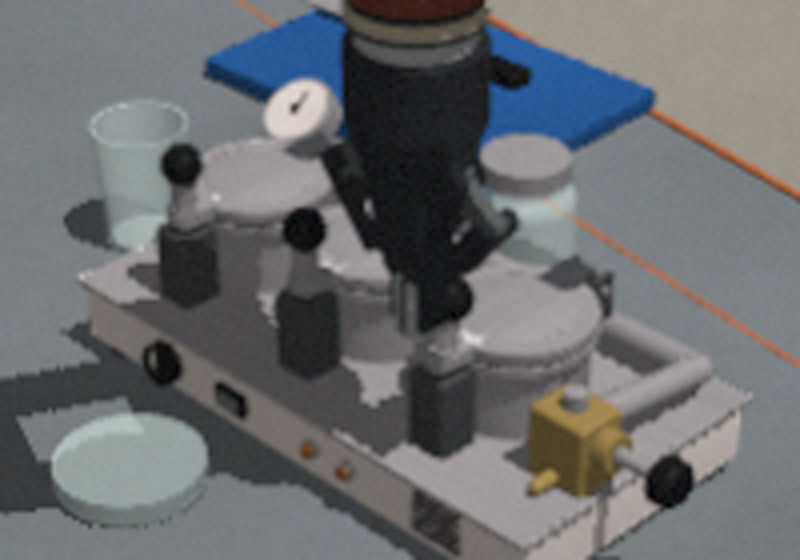

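The right bolt gives way: 3 N at x = -66.8, about 5 mm beyond where the others stopped. In the crop the right ball at (455,298) is pushed back by the fingers, so the right one is loose. Next I back off, open, and straddle that ball.

```bash
python3 -m pendant '{"linear":[[0,-1.5,0],[0,-3.4,0],[0,-3.4,0],[0,-3.4,0],[0,-3.4,0],[0,-3.4,0],[0,-3.4,0.5],[0,-3.4,1.1],[0,-3.4,1.1],[0,-3.4,1.1]],"rotation":[[0,0,0],[0,0,0],[0,0,0],[0,0,0],[0,0,0],[0,0,0],[0,0,0],[0,0,0],[0,0,0],[0,0,0]],"grip":[1,0.5,0,0,0,0,0,0,0,0]}'
python3 b.py
```

```text
time: 14.03
tool_pos: [0.4758, -0.0265, 0.1423]
tool_rot: [-0.001, 0.649, 0.76, -0.0]
contact_force: [0.8, 1.0, 0.6]
gripper_width: 0.998
t 14.03 bath mm [-101.1 -109.3  142.3] F bath [0.9  0.82 0.64] w 0.998
[[0.009, 1.0, -0.002], [1.0, -0.009, 0.001], [0.001, -0.002, -1.0]]
```

```bash
python3 -m pendant '{"linear":[[0,1.5,0],[0,3,0],[0,4.5,0],[0,5.1,0],[0,5.1,0],[0,5.1,0],[0,5.1,0],[0,5.1,0],[0,5.1,0],[0,5.1,0]],"rotation":[[0,0,0],[0,0,0],[0,0,0],[0,0,0],[0,0,0],[0,0,0],[0,0,0],[0,0,0],[0,0,0],[0,0,0]],"grip":[0,0,0,0,0,1,1,1,1,1]}'
python3 - <<'E'
from b import *
cv2.imwrite("pics/w6.png",manip.grab_frame("wrist")[:,:,::-1])
rep()
E
```

```text
time: 14.87
tool_pos: [0.5263, -0.0187, 0.1433]
tool_rot: [0.0, 0.65, 0.76, -0.0]
contact_force: [0.0, -1.1, 1.2]
gripper_width: 0.3
t 14.92 bath mm [ -49.9 -110.1  143.6] F bath [-1.46 -0.1  -0.74] w 0.267
[[0.009, 1.0, 0.0], [1.0, -0.009, -0.0], [-0.0, 0.0, -1.0]]
```

View pics/w6.png

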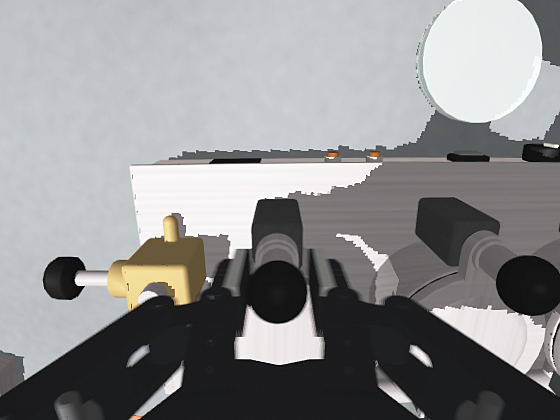

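The wrist view shows the right ball at (277,290) squarely between the pads, which have closed to about 23 mm. Now I lift along the hinge arc, in two calls.

```bash
python3 -m pendant '{"linear":[[0,0,0],[0,0.18,-0.5],[0,0.38,-1.0],[0,0.6,-1.5],[0,0.84,-2.0],[0,1.1,-2.46],[0,1.38,-2.92],[0,1.7,-3.38],[0,2.01,-3.81],[0,2.36,-4.23]],"rotation":[[0,0,0],[0,0,0],[0,0,0],[0,0,0],[0,0,0],[0,0,0],[0,0,0],[0,0,0],[0,0,0],[0,0,0]],"grip":[1,1,1,1,1,1,1,1,1,1]}'
python3 b.py
```

```text
time: 15.75
tool_pos: [0.549, -0.015, 0.1856]
tool_rot: [-0.001, 0.649, 0.761, -0.001]
contact_force: [-5.4, -1.7, -1.1]
gripper_width: 0.268
t 15.75 bath mm [ -27.  -110.   185.6] F bath [-5.59 -0.77 -1.13] w 0.268
[[0.008, 1.0, -0.004], [1.0, -0.008, 0.0], [0.0, -0.004, -1.0]]
```

```bash
python3 -m pendant '{"linear":[[0,0.3,-0.4],[0,0.65,-0.8],[0,1.05,-1.17],[0,1.65,-1.7],[0,2.25,-2.15],[0,2.75,-2.5],[0,3.2,-2.75],[0,3.7,-3.02],[0,3.7,-3.02],[0,3.7,-3.02]],"rotation":[[0,0,0],[0,0,0],[0,0,0],[0,0,0],[0,0,0],[0,0,0],[0,0,0],[0,0,0],[0,0,0],[0,0,0]],"grip":[1,1,1,1,1,1,1,1,1,1]}'
python3 b.py
python3 -m pendant '{"linear":[[0,0.2,-0.1],[0,0.5,-0.25],[0,1,-0.47],[0,1.5,-0.65],[0,2.0,-0.85],[0,2.0,-0.85],[0,2.0,-0.85],[0,2.0,-0.85],[0,2.0,-0.85],[0,2.0,-0.85]],"rotation":[[0,0,0],[0,0,0],[0,0,0],[0,0,0],[0,0,0],[0,0,0],[0,0,0],[0,0,0],[0,0,0],[0,0,0]],"grip":[1,1,1,1,1,1,1,1,1,1]}'
python3 - <<'E'
from b import *
s,r=rep(); p=Rb.inv().apply(s["tool_pos"]-t)*1e3; d=p+[0,0,-1]
print("open deg",np.degrees(np.arctan2(d[2]-106,68-d[0]))-17.85,"radius",np.hypot(d[2]-106,68-d[0]))
a=manip.grab_frame("side")[120:300,150:390,::-1];b_=manip.grab_frame("scene")[110:290,150:390,::-1]
cv2.imwrite("pics/end7.png",cv2.resize(np.vstack([a,b_]),(800,1200))[:, :] if 0 else np.hstack([cv2.resize(a,(400,300)),cv2.resize(b_,(400,300))]))
E
```

```text
time: 16.58
tool_pos: [0.5871, -0.0092, 0.2168]
tool_rot: [0.001, 0.649, 0.76, 0.0]
contact_force: [-0.9, 0.6, -0.8]
gripper_width: 0.001
t 16.58 bath mm [  11.5 -110.6  216.8] F bath [-0.78  0.74 -0.84] w 0.001
[[0.009, 1.0, 0.001], [1.0, -0.009, -0.0], [-0.0, 0.001, -1.0]]
time: 17.42
tool_pos: [0.606, -0.0061, 0.2241]
tool_rot: [-0.0, 0.649, 0.76, -0.0]
contact_force: [-0.8, 0.7, -0.4]
gripper_width: -0.002
t 17.42 bath mm [  30.7 -110.6  224.1] F bath [-0.71  0.86 -0.37] w -0.002
[[0.009, 1.0, -0.0], [1.0, -0.009, 0.0], [0.0, -0.0, -1.0]]
open deg 54.4663556423535 radius 122.90400141034337
```

View pics/end7.png

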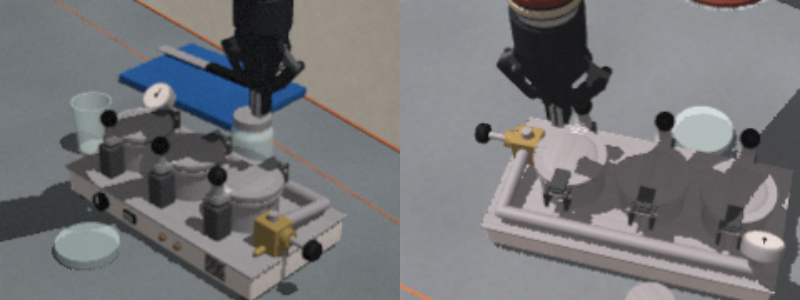

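The grip slipped and the gripper is shut. The cap has fallen closed, while the vent knob is still home and the glassware untouched. The likely cause is that the tool stayed vertical, so the ball had to twist in the pads. I'll regrasp slightly lower and turn the tool along with the cap. From the joint readings, 55° of tilt gives joint 5 ≈ 2.3, which is within range.

```bash
python3 -m pendant '{"linear":[[0,-2,0],[0,-4,0],[0.1,-6,0],[0.1,-8.07,0],[0.1,-8.07,0],[0.1,-8.07,2],[0.1,-8.07,4],[0.1,-8.07,6],[0.1,-8.07,8.2],[0.1,-8.07,8.2]],"rotation":[[0,0,0],[0,0,0],[0,0,0],[0,0,0],[0,0,0],[0,0,0],[0,0,0],[0,0,0],[0,0,0],[0,0,0]],"grip":[0,0,0,0,0,0,0,0,0,0]}'
python3 - <<'E'
from b import *
manip.grab_frame("side");rep(); manip.grab_frame("side")
n={}
for k,g in (("scene",(259,173)),("side",(281,226))):
    n[k]=ray(manip.calibration(k),blob(manip.grab_frame(k),g)[0])
p,e=tri(n.values()); print((Rb.inv().apply(p-t)*1e3).round(1),e)
rep()
E
```

```text
time: 18.35
tool_pos: [0.5236, -0.0172, 0.1374]
tool_rot: [-0.004, 0.649, 0.76, -0.002]
contact_force: [-1.1, -0.4, -0.4]
gripper_width: 1.001
t 18.40 bath mm [ -51.3 -108.4  139.8] F bath [0.77 0.05 0.14] w 0.998
[[0.009, 1.0, -0.005], [1.0, -0.009, 0.002], [0.002, -0.005, -1.0]]
[ -50.1 -109.5  142.8] [np.float64(0.0002895839783767723), np.float64(0.0002895839783766748)]
t 18.55 bath mm [ -48.6 -109.3  144.1] F bath [0.2  0.26 0.36] w 1.001
[[0.009, 1.0, 0.003], [1.0, -0.009, -0.001], [-0.001, 0.003, -1.0]]
```

```bash
python3 -m pendant '{"linear":[[0,-0.1,0.2],[0,-0.1,0.2],[0,-0.1,0.2],[0,-0.1,0.2],[0,-0.1,0.2],[0,-0.1,0.2],[0,-0.1,0.2],[0,-0.1,0.2],[0,-0.1,0.2],[0,-0.1,0.2]],"rotation":[[0,0,0],[0,0,0],[0,0,0],[0,0,0],[0,0,0],[0,0,0],[0,0,0],[0,0,0],[0,0,0],[0,0,0]],"grip":[0,1,1,1,1,1,1,1,1,1]}'
python3 b.py
```

```text
time: 19.38
tool_pos: [0.5256, -0.0179, 0.1407]
tool_rot: [0.0, 0.649, 0.76, 0.0]
contact_force: [-0.2, 0.3, 2.6]
gripper_width: 0.277
t 19.38 bath mm [ -50.6 -109.1  140.7] F bath [-0.16  0.32  2.63] w 0.277
[[0.009, 1.0, 0.001], [1.0, -0.009, -0.0], [-0.0, 0.001, -1.0]]
```

```bash
python3 -m pendant '{"linear":[[0,0.16,-0.51],[0,0.35,-1.01],[0,0.56,-1.51],[0,0.79,-1.99],[0,1.04,-2.47],[0,1.3,-2.93],[0,1.6,-3.39],[0,1.91,-3.83],[0,2.24,-4.25],[0,2.58,-4.66]],"rotation":[[2.5,0,0],[5,0,0],[7.5,0,0],[10,0,0],[12.5,0,0],[15,0,0],[17.5,0,0],[20,0,0],[22.5,0,0],[25,0,0]],"grip":[1,1,1,1,1,1,1,1,1,1]}'
python3 b.py
```

```text
time: 20.22
tool_pos: [0.5504, -0.0139, 0.1861]
tool_rot: [-0.142, 0.634, 0.742, -0.166]
contact_force: [-1.2, -0.3, -2.0]
gripper_width: 0.273
t 20.22 bath mm [ -25.5 -109.2  186.1] F bath [-1.27 -0.07 -2.  ] w 0.273
[[0.009, 0.905, -0.426], [1.0, -0.008, 0.004], [0.0, -0.426, -0.905]]
```

The force now is only the weight, about 2.4 N along the arc. Because the tool turns with the cap, the same rows repeat in tool axes, and take it to about 50°.

```bash
python3 -m pendant '{"linear":[[0,0.16,-0.51],[0,0.35,-1.01],[0,0.56,-1.51],[0,0.79,-1.99],[0,1.04,-2.47],[0,1.3,-2.93],[0,1.6,-3.39],[0,1.91,-3.83],[0,2.24,-4.25],[0,2.58,-4.66]],"rotation":[[2.5,0,0],[5,0,0],[7.5,0,0],[10,0,0],[12.5,0,0],[15,0,0],[17.5,0,0],[20,0,0],[22.5,0,0],[25,0,0]],"grip":[1,1,1,1,1,1,1,1,1,1]}'
python3 b.py
python3 -m pendant '{"linear":[[0,0.16,-0.51],[0,0.25,-0.8],[0,0.25,-0.8],[0,0.25,-0.8],[0,0.25,-0.8],[0,0.25,-0.8],[0,0.25,-0.8],[0,0.25,-0.8],[0,0.25,-0.8],[0,0.25,-0.8]],"rotation":[[2.5,0,0],[4,0,0],[4,0,0],[4,0,0],[4,0,0],[4,0,0],[4,0,0],[4,0,0],[4,0,0],[4,0,0]],"grip":[1,1,1,1,1,1,1,1,1,1]}'
python3 - <<'E'
from b import *
s,r=rep(); p=Rb.inv().apply(s["tool_pos"]-t)*1e3
n=-(Rb.inv()*r).as_matrix()[:,2]; d=p+3*n
print("open deg",np.degrees(np.arctan2(d[2]-106,68-d[0]))-17.85,"radius",np.hypot(d[2]-106,68-d[0]))
a=manip.grab_frame("side")[90:300,130:410,::-1];b_=manip.grab_frame("scene")[90:300,130:410,::-1]
cv2.imwrite("pics/end8.png",np.hstack([cv2.resize(a,(400,300)),cv2.resize(b_,(400,300))]))
print(manip.state()["tool_pos"]-s["tool_pos"])
E
```

```text
time: 21.05
tool_pos: [0.5931, -0.0068, 0.2178]
tool_rot: [-0.276, 0.588, 0.688, -0.323]
contact_force: [-2.0, 1.0, -0.6]
gripper_width: 0.271
t 21.05 bath mm [  17.8 -109.3  217.8] F bath [-1.84  1.32 -0.58] w 0.271
[[0.009, 0.639, -0.769], [1.0, -0.005, 0.007], [0.001, -0.769, -0.639]]
time: 21.88
tool_pos: [0.6009, -0.0057, 0.2215]
tool_rot: [-0.295, 0.579, 0.678, -0.345]
contact_force: [-2.1, 1.7, 0.4]
gripper_width: 0.273
t 21.88 bath mm [  25.7 -109.4  221.5] F bath [-1.77  2.07  0.4 ] w 0.273
[[0.009, 0.588, -0.809], [1.0, -0.005, 0.007], [0.0, -0.809, -0.588]]
open deg 53.3865772169981 radius 123.89205776356975
[ 3.22665471e-05 -4.02884178e-06 -8.43488642e-06]
```

View pics/end8.png

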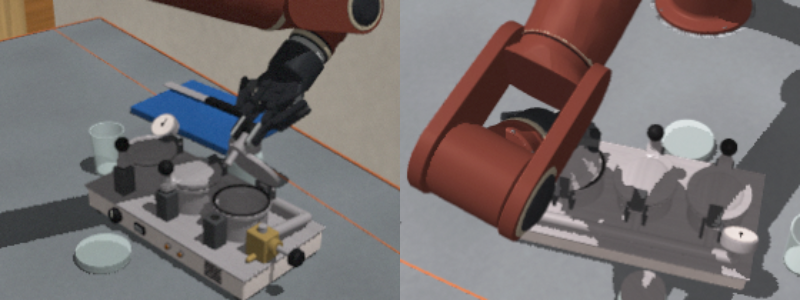

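The side view shows the right pot open at (240,205), with its cap held up in the gripper at (260,155). The other caps are shut, the vent knob is home, and the glassware in view is in place. I'm handing in.

```bash
python3 -c "
from plant import manip
print(manip.job_done())"; python3 b.py
```

```text
the job is handed in; nothing more can be done
None
the job is handed in; nothing more can be done
```

The job is handed in with the right cap, the one with the loose bolt, held open at about 53° (0.93 rad). No verdict is reported.

- **Vent:** I pulled the knob out 35.2 mm to its stop and pushed it home again. Triangulating it afterwards put it within 1 mm of where it started.
- **Taps, left to right:** The left bolt (16 N) and the middle bolt (13 N) were rigid, both stopping the fingers at about x = -71 mm. The right bolt gave way about 5 mm further at roughly 3 N, so it is the loose one.
- **Lift:** The first lift failed. With the tool kept vertical, the ball slipped out of the grip and the cap fell shut. I regrasped it and turned the tool along with the cap, and it held.
- **Last checks:** The ball is 123.9 mm from the hinge axis, against a nominal 124 mm, and the arm is steady. The gripper is stopped on the ball at an opening of 0.27. In the last pictures the other two caps are shut and the vent knob is home. The glassware looks unmoved, but I judged that by eye and did not measure it.

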